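# Shut the consumables drawers and the tin before grinding

## Task

Grinding is about to start, so close up the consumables against the dust: with your fingertips push both open drawers of the low steel unit fully home and swing the lid of the green tin beside it down until it is fully shut. Only push: leave the tin standing where it is, do not pick anything up, and do not disturb the nozzle, pin and bolt that stand nearby.

Things in the scene. Friction and masses are not known exactly. Their poses are not given: they have to be found in the camera images.
- drawer_unit: fixed low two-drawer unit of grey sheet steel, 130 (x) x 170 (y) x 66 mm high, two drawers side by side. Origin: centre of its underside, on the table. Its own -x faces the robot side (the drawers slide out to its -x), z up. A grinding disc lies fixed on its top (top of disc 76 mm above the table).
- drawer_left (a joint): how far the left drawer (at the unit's +y side, holds nozzles) stands open, m: 0 shut, 0.09 fully out. Slides along the unit's x axis with about 2 N of friction and stays where it is left.
- drawer_right (a joint): how far the right drawer (at the unit's -y side, holds nuts) stands open, m: 0 shut, 0.09 fully out. Same friction.
- drawer_left_front (a point): centre of the outer face of the left drawer's front plate, 33 mm above the table, 42 mm to the unit's +y of its middle, when shut 70 mm from the unit's centre along its -x; moves with the drawer, axes parallel to the unit's (push along +x). The plate is 81 mm wide, 56 mm high (z 5 to 61 mm); a pull lip 50 mm wide and 9 mm deep sticks out of it at z 9 to 13 mm.
- drawer_right_front (a point): the same point of the right drawer's front plate, 42 mm to the unit's -y of its middle; same sizes and lip
- tin: loose green steel tin box, about 0.42 kg, small tubes lying in it below the rim, 62 (x) x 118 (y) x 34 mm high without its lid, standing on the table left of the unit. Origin: centre of its underside; z up; the lid hinges on its +x long side (away from the robot).
- tin_lid (a joint): opening angle of the tin's lid, rad: 0 shut, 1.57 upright, 1.92 leaning back at its stop. A stiff hinge: the lid stays where it is left; it takes 0.5 to 1.5 N at its edge to move.
- lid_hinge (a point): middle of the lid's hinge line, 33 mm from the tin's origin along the tin's +x and 35 mm up; turns with the lid. The hinge line runs along the tin's y.
- lid_edge (a point): middle of the lid's free edge, 65 mm from the hinge line; the lid is a flat plate 120 mm wide and about 2 mm thick. Shut, the lid's top is about 37 mm above the table.
- copper_nozzle: loose copper gas nozzle, a plain tapered tube 21 mm in diameter and 64 mm tall, upright on the table, one of three in a row in front of the tin and the unit's left corner (their order varies); origin at the centre of its underside; must not be disturbed
- table_pin: loose steel table pin, 27 mm in diameter and 48 mm tall with a knurled foot, upright on the table, one of three in a row in front of the tin and the unit's left corner (their order varies); origin at the centre of its underside; must not be disturbed
- bolt: loose M12 bolt standing on its head, 23 mm wide and 53 mm tall, upright on the table, one of three in a row in front of the tin and the unit's left corner (their order varies); origin at the centre of its underside; must not be disturbed

How it is judged:
At the end, for the whole second after the job is handed in: both drawers are within 3 mm of fully shut, the tin's lid within 0.06 rad (about 4 mm at its edge) of shut, and the tin stands flat and still within 30 mm of where it was; the nozzle, the pin and the bolt are within 15 mm of where they stood (value of joint each of drawer_left, drawer_right below 0.003 m and value of joint tin_lid below 0.06 rad and distance of tin from where it was at the start of the episode below 0.03 m and linear speed of tin below 0.01 m/s and angle between tin's own z axis and vertical below 0.05 rad and distance of each of copper_nozzle, table_pin, bolt from where it was at the start of the episode below 0.015 m); the robot touches nothing.
It fails at once if the tin was lifted or tipped (height (world z) of tin above 0.012 m or angle between tin's own z axis and vertical above 0.15 rad).
It fails at once if the tin was shoved more than 40 mm from its place (distance of tin from where it was at the start of the episode above 0.04 m).
It fails at once if the nozzle was lifted, knocked over or pushed more than 15 mm (distance of copper_nozzle from where it was at the start of the episode above 0.015 m or angle between copper_nozzle's own z axis and vertical above 0.4 rad).
It fails at once if the pin was lifted, knocked over or pushed more than 15 mm (distance of table_pin from where it was at the start of the episode above 0.015 m or angle between table_pin's own z axis and vertical above 0.4 rad).
It fails at once if the bolt was lifted, knocked over or pushed more than 15 mm (distance of bolt from where it was at the start of the episode above 0.015 m or angle between bolt's own z axis and vertical above 0.4 rad).
It also fails if it takes over 56 s, if anything falls off the work surface, if the arm or the gripper's body presses on something with over 40 N, if the wrist force passes 120 N, or if a joint passes its speed limit or range.

## Robot

A 6-joint arm with a two-finger parallel gripper is mounted at the origin on a cart in front of the work surface, level with it; the furniture and walls round the work are solid. World frame = base frame: x ahead of the robot, y to its left, z up, the work surface at z = 0. Lengths are in m, angles in rad, forces in N, time in s.
With the tool pointing down it reaches from about 0.3 to 0.875 m from the base axis. Payload 6.4 kg.
Tool frame: the origin (TCP) lies at the very end of the fingers, on their centre line; the grasp point (between the pads) lies 19 mm behind it; z points along the fingers, y is the line along which they close (so a half turn about z gives the same grasp; the last joint's range is limited). The gripper opens to 85 mm and grips with 20 to 120 N. Pads are 22 mm wide; open, the fingers measure 114 mm over their backs; the gripper's body (76 mm by 85 mm) begins 54 mm behind the grasp point. The pads swing forward as they close: fully open they stand 13 mm farther back than shut.
Start: joints at [-1.383, 0.181, 1.607, -0, 1.354, -0.206], TCP at [0.221, -0.531, 0.231] pointing down, gripper open.
Joint ranges: [-2.99, 2.99], [-0.89, 2.07], [0.3, 2.58], [-1.14, 4.28], [0, 2.63], [-3.12, 3.12]. Speed limits (rad/s): [2.57, 2.57, 3.01, 3.14, 3.14, 3.14].

## Interface

Orientations are given as a unit quaternion [w, x, y, z].
In Python, from bench import ctrl, eyes gives the robot as it stands (ctrl), with the cameras (eyes).
- The arm moves only by the shell command python3 jog.py, which reads ROWS from standard input. ROWS is a JSON object whose key "ticks" holds a list of rows, 1 to 10 of them, each of 7 numbers: dx, dy, dz in a scale on which 1.0 is 0.75 m, then a rotation vector rx, ry, rz in parts of the range, where 1.0 means pi rad, then the opening from 0.0 (shut) to 1.0 (fully open); each row is the pose to reach, as a shift and turn from the pose commanded when the command began, along the tool's axes at that moment; what a row does not reach only later rows make up. A row lasts 1/8 s, in which the tool goes at most 0.0625 m and 0.188 rad, less where a joint would pass 70% of its speed; a pose out of reach is approached as far as the arm can. The fingers move at their own pace and stop on an object; the grip force is fixed at half the most. Time passes only in rows, so rows that do not move let the fingers close. It prints the time, the measured TCP pose, the force, the opening and the grip force at its end. No shift or turn number may pass 1 either way. Input that does not fit is refused with a message, and nothing moves.
- ctrl.get_obs(): the state, without advancing time (a new reading comes with each control period).
- eyes.camera(name): name is "side" or "top"; returns the picture (420x560x3 uint8, blue, green, red); there is no depth.
- eyes.camera_params(name): a dict with "fovy" (degrees; the focal length in pixels is half the picture's height over the tangent of half this angle, whatever the lens; pixels are square), "cx", "cy" (the principal point, pixels), "view" (4x4, takes a point from world to camera coordinates). Camera axes: x right, y up, looking along -z (the intrinsics and any distortion apply to the point x, -y, -z); pixel columns grow to the right and rows downward; lengths in m; the calibration is good to about 2 mm. A picture is of the moment at which its call begins. camera_params takes no time and is no camera call.
- ctrl.hand_in(): hands the job in; it is judged then, once.
The state is a dict: "time_s": time; "q": joint angles; "dq": joint speeds; "joint_efforts": joint torques, N m; "eef_pos": TCP position; "eef_rot": TCP orientation; "wrist_force": force on the tool from outside, world axes, zero at the start; "torque": the same for the moment, N m; "opening": opening from 0.0 (shut) to 1.0 (fully open); "grasp_force": force on a finger pad.
Only numpy, scipy, OpenCV 4.12 (cv2) and the standard library are available. Lean on these libraries where they do the work, as an engineer would, in place of code of your own. Each camera call takes 0.05 s, during which the arm holds its last target. There are 200 camera calls.

## Working session

There is one attempt and no reset: what is moved stays moved. The work goes in short steps, Python scripts to look and compute and a shell command to move; the robot and the scene stay as the last step left them, time stands still between calls to the robot, and variables do not carry over. Pictures are saved under pics/ and viewed, at most 10 in all, crops included, and the job is handed in when it is done.

```bash
ls; mkdir -p pics; python3 - <<'E'
from bench import ctrl, eyes
import cv2
for n in("side","top"):
    cv2.imwrite(f"pics/{n}0.png",eyes.camera(n)); p=eyes.camera_params(n); print(n,p)
o=ctrl.get_obs(); print(o["time_s"],o["eef_pos"],o["eef_rot"],o["opening"])
E
```

```text
bench.py
jog.py
pics
side {'fovy': 43.10784598863637, 'cx': 285.05972014589963, 'cy': 213.66397885813103, 'view': array([[-0.9043066 , -0.42643103,  0.01965102,  0.49548019],
       [ 0.23035172, -0.44870149,  0.86348426, -0.18834556],
       [-0.35939903,  0.78538115,  0.50399283, -0.6824579 ],
       [ 0.        ,  0.        ,  0.        ,  1.        ]])}
top {'fovy': 50.46599575702511, 'cx': 282.03605329348517, 'cy': 215.0758744655488, 'view': array([[-4.60047452e-02, -9.98941193e-01, -2.36335214e-04,
         6.28891165e-03],
       [ 9.72383209e-01, -4.48358452e-02,  2.29042883e-01,
        -5.43130302e-01],
       [-2.28810967e-01,  1.03072511e-02,  9.73416304e-01,
        -7.74168008e-01],
       [ 0.00000000e+00,  0.00000000e+00,  0.00000000e+00,
         1.00000000e+00]])}
0.1 [ 0.2205241  -0.53048988  0.23047641] [-8.00042319e-04  9.80678785e-01  1.95623312e-01 -7.46138034e-06] 1.0042087991376083
```

View pics/side0.png

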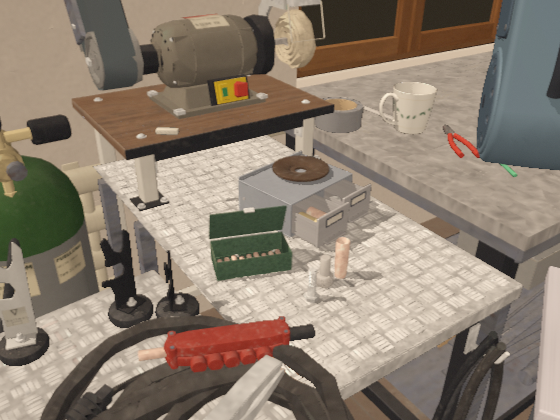

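View pics/top0.png

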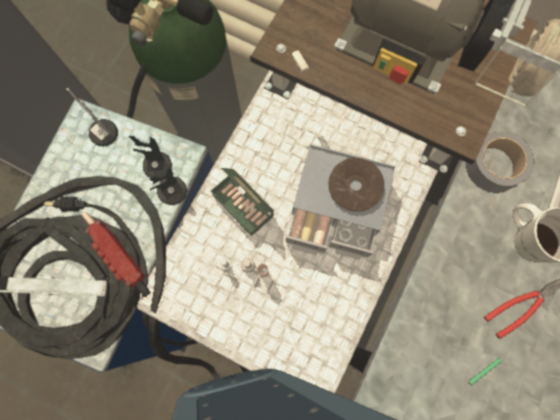

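The overview shows the unit at about (345,200) in top and the tin at about (242,203). The three upright items sit at about (230–270, 270), and a grinder shelf stands behind. I'll enlarge both views.

```bash
python3 - <<'E'
import cv2
a=cv2.imread("pics/top0.png")[130:310,190:420]; cv2.imwrite("pics/topc.png",cv2.resize(a,(690,540),interpolation=cv2.INTER_CUBIC))
a=cv2.imread("pics/side0.png")[140:310,190:390]; cv2.imwrite("pics/sidec.png",cv2.resize(a,(700,595),interpolation=cv2.INTER_CUBIC))
E
```

```text
(no output)
```

View pics/topc.png

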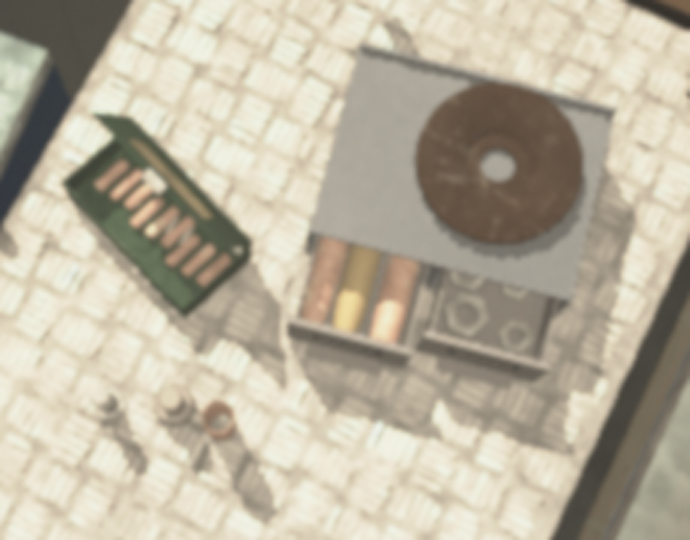

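View pics/sidec.png

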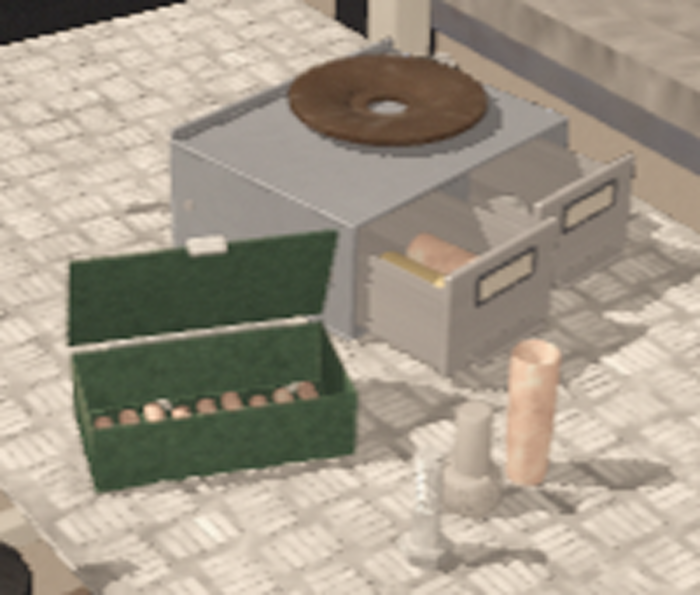

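Crop offsets are (190,130) at ×3 for top and (190,140) at ×3.5 for side. In the side crop:
- The unit's front-left top corner is (355,228).
- The tin's front bottom edge runs (97,490)–(355,452), its hinge line (72,350)–(322,322), and the lid edge (68,262)–(335,232).
- From left to right: bolt, pin, nozzle.

Next I'll fit poses to these.

```bash
cat > h.py <<'E'
import numpy as np, cv2
from bench import ctrl, eyes
P={n:eyes.camera_params(n) for n in("side","top")}
def proj(n,X):
    p=P[n]; c=np.atleast_2d(X)@p["view"][:3,:3].T+p["view"][:3,3]
    f=210/np.tan(np.radians(p["fovy"])/2); return np.c_[p["cx"]-f*c[:,0]/c[:,2], p["cy"]+f*c[:,1]/c[:,2]]
def place(p,L):
    c,s=np.cos(p[2]),np.sin(p[2]); L=np.atleast_2d(L); return np.c_[p[0]+c*L[:,0]-s*L[:,1],p[1]+s*L[:,0]+c*L[:,1],L[:,2]]
def T(u,v): return (190+u/3,130+v/3)
def S(u,v): return (190+u/3.5,140+v/3.5)
def unit(p):
    l,r=p[3],p[4]
    return dict(top=place(p,[(-.065,.085,.066),(-.065,-.085,.066),(.065,.085,.066),(.065,-.085,.066),(-.07-l,.0825,.061),(-.07-l,.0015,.061),(-.07-r,-.0015,.061),(-.07-r,-.0825,.061)]),
     side=place(p,[(-.065,.085,.066),(-.065,.085,0),(-.065,-.085,.066),(.065,.085,.066),(-.07-l,.0825,.061),(-.07-l,.0825,.005),(-.07-l,.0015,.061),(-.07-r,-.0825,.061),(-.07-r,-.0015,.061)]))
UO=dict(top=[T(311,234),T(570,299),T(362,48),T(612,108),T(290,326),T(408,354),T(425,340),T(543,370)],
 side=[S(355,228),S(355,335),S(567,127),S(172,140),S(447,277),S(447,372),S(551,222),S(632,157),S(541,208)])
def tin(p):
    a=p[3]; ex,ez=.033-.065*np.cos(a),.035+.065*np.sin(a)
    return dict(top=place(p,[(-.031,.059,.034),(-.031,-.059,0),(.031,-.059,.034)]),
     side=place(p,[(-.031,.059,0),(-.031,-.059,0),(.033,.06,.035),(.033,-.06,.035),(ex,.06,ez),(ex,-.06,ez)]))
TO=dict(top=[T(66,185),T(185,313),T(250,250)],side=[S(97,490),S(355,452),S(72,350),S(322,322),S(68,262),S(335,232)])
def res(m,o): return lambda p: np.concatenate([(proj(n,m(p)[n])-np.array(o[n])).ravel() for n in o])
E
python3 - <<'E'
from h import *
from scipy.optimize import least_squares as ls
np.set_printoptions(precision=3,suppress=True)
u=ls(res(unit,UO),[.6,-.1,-.2,.05,.05],loss="soft_l1"); print("unit",u.x); print(res(unit,UO)(u.x).reshape(-1,2))
t=min((ls(res(tin,TO),[.6,.1,y,1.5],loss="soft_l1") for y in(-.8,.8,0)),key=lambda r:r.cost); print("tin",t.x);print(res(tin,TO)(t.x).reshape(-1,2))
for n,h,tp,sb,st in(("nozzle",.064,T(220,418),S(527,475),S(536,352)),("pin",.048,T(175,400),S(472,497),S(474,410)),("bolt",.053,T(107,405),S(429,553),S(427,450))):
    f=lambda p:np.concatenate([(proj("top",[*p,h])-tp).ravel(),(proj("side",[*p,0])-sb).ravel(),(proj("side",[*p,h])-st).ravel()])
    r=ls(f,[.5,.1]); print(n,r.x,r.fun)
p=u.x; print("fronts",place(p,[(-.07-p[3],.042,.033),(-.07-p[4],-.042,.033)]),"shut",place(p,[(-.07,.042,.033),(-.07,-.042,.033)]))
p=t.x;a=p[3]; print("hinge",place(p,[.033,0,.035]),"edge",place(p,[.033-.065*np.cos(a),0,.035+.065*np.sin(a)]),"shutedge",place(p,[-.032,0,.037]))
for n in P: print(n,-P[n]["view"][:3,:3].T@P[n]["view"][:3,3])
E
```

```text
unit [ 0.592 -0.139 -0.305  0.051  0.04 ]
[[-1.563 -0.292]
 [ 0.722  0.795]
 [-1.752 -0.972]
 [ 0.751  0.283]
 [-0.877 -1.793]
 [ 2.101 -0.085]
 [-0.569 -0.853]
 [ 2.798  0.255]
 [ 0.138  0.197]
 [-0.856  3.146]
 [ 0.927 -2.848]
 [-1.283  0.312]
 [ 0.758  0.462]
 [-0.981  2.382]
 [ 1.496 -1.281]
 [ 1.218 -0.843]
 [ 0.088 -0.148]]
tin [ 0.581  0.058 -0.867  1.165]
[[-1.397 -1.125]
 [ 0.186  2.471]
 [ 0.987 -1.045]
 [-0.715  1.144]
 [ 0.439  1.138]
 [-1.4   -0.557]
 [ 0.428 -1.802]
 [ 0.083  0.059]
 [ 1.647 -0.353]]
nozzle [0.443 0.021] [-0.37  -0.216 -0.114 -0.484  0.41   0.12 ]
pin [0.458 0.049] [-0.418 -0.792 -0.295  0.498  0.991 -0.608]
bolt [0.46  0.092] [-0.967 -2.814 -0.044  0.207  2.246  0.177]
fronts [[ 0.489 -0.062  0.033]
 [ 0.475 -0.146  0.033]] shut [[ 0.538 -0.078  0.033]
 [ 0.513 -0.158  0.033]]
hinge [[0.602 0.032 0.035]] edge [[0.586 0.052 0.095]] shutedge [[0.56  0.082 0.037]]
side [0.246 0.663 0.497]
top [ 0.351 -0.01   0.878]
```

Fit is good to a few millimetres. With the gripper open, both fingers can push the two drawers together. First I'll check the shelf clearance and work out the first shift.

```bash
cat >> h.py <<'E'
from scipy.spatial.transform import Rotation as R
def to(pos,yaw):
    o=ctrl.get_obs(); r=R.from_quat(np.roll(o["eef_rot"],-1)); g=R.from_euler("z",yaw)*R.from_euler("x",np.pi)
    print("t",round(o["time_s"],2),"pos",np.round(o["eef_pos"],4),"F",np.round(o["wrist_force"],1)); print("row",np.round(r.inv().apply(np.array(pos)-o["eef_pos"]),4),np.round((r.inv()*g).as_rotvec(),3))
U=np.array([.592,-.139,-.305]); TN=np.array([.581,.058,-.867])
E
python3 - <<'E'
from h import *
from scipy.optimize import least_squares as ls
for s,t in(((140,140),(255,52)),((330,100),(475,157))):
    r=ls(lambda X:np.concatenate([(proj("side",X)-s).ravel(),(proj("top",X)-t).ravel()]),[.7,0,.2]); print("shelf",r.x.round(3),r.fun.round(1))
to(place(U,[-.165,0,.2])[0],U[2]); to(place(U,[-.165,0,.03])[0],U[2])
E
```

```text
shelf [0.821 0.014 0.153] [-4.1 -2.1  2.3  4.4]
shelf [ 0.614 -0.36   0.143] [ 0.9  0.3 -0.3 -0.8]
t 0.1 pos [ 0.2205 -0.5305  0.2305] F [ 0.1 -0.1 -0.8]
row [ 0.3669 -0.3251  0.0311] [-0.002  0.     0.699]
t 0.1 pos [ 0.2205 -0.5305  0.2305] F [ 0.1 -0.1 -0.8]
row [ 0.3669 -0.3248  0.2011] [-0.002  0.     0.699]
```

The manual's scale: shifts go in shares of 0.75 m and turns go in shares of pi rad. Converting my numbers, 0.367 m / 0.75 = 0.4893, -0.325 m / 0.75 = -0.4333, 0.7 rad / 3.1416 = 0.2228.

```bash
echo '{"ticks": [[0.4893, -0.4333, 0.0413, 0, 0, 0.2228, 1], [0.4893, -0.4333, 0.0413, 0, 0, 0.2228, 1], [0.4893, -0.4333, 0.0413, 0, 0, 0.2228, 1], [0.4893, -0.4333, 0.0413, 0, 0, 0.2228, 1], [0.4893, -0.4333, 0.0413, 0, 0, 0.2228, 1], [0.4893, -0.4333, 0.0413, 0, 0, 0.2228, 1], [0.4893, -0.4333, 0.0413, 0, 0, 0.2228, 1], [0.4893, -0.4333, 0.0413, 0, 0, 0.2228, 1], [0.4893, -0.4333, 0.0413, 0, 0, 0.2228, 1], [0.4893, -0.4333, 0.0413, 0, 0, 0.2228, 1]]}' | python3 jog.py
python3 -c "
from h import *
to(place(U,[-.165,0,.03])[0],U[2]); to(place(U,[-.083,0,.03])[0],U[2])"
```

```text
time_s: 1.35
eef_pos: [0.4346, -0.0899, 0.2]
eef_rot: [0.0, 0.988, -0.152, -0.0]
wrist_force: [1.0, 0.2, -0.3]
opening: 1.001
grasp_force: 0.0
t 1.35 pos [ 0.4346 -0.0899  0.2   ] F [ 1.   0.2 -0.3]
row [-0.     -0.0005  0.17  ] [0.    0.001 0.   ]
t 1.35 pos [ 0.4346 -0.0899  0.2   ] F [ 1.   0.2 -0.3]
row [ 0.082  -0.0005  0.17  ] [0.    0.001 0.   ]
```

In the tool's units: 0.17 m / 0.75 = 0.2267, 0.16 m / 0.75 = 0.2133.

```bash
echo '{"ticks": [[0, 0, 0.08, 0, 0, 0, 1], [0, 0, 0.16, 0, 0, 0, 1], [0, 0, 0.2133, 0, 0, 0, 1], [0, 0, 0.2267, 0, 0, 0, 1], [0.02, 0, 0.2267, 0, 0, 0, 1], [0.04, 0, 0.2267, 0, 0, 0, 1], [0.06, 0, 0.2267, 0, 0, 0, 1], [0.0733, 0, 0.2267, 0, 0, 0, 1], [0.0867, 0, 0.2267, 0, 0, 0, 1], [0.0867, 0, 0.2267, 0, 0, 0, 1]]}' | python3 jog.py
python3 -c "
from h import *
to(place(U,[-.083,0,.03])[0],U[2])
print(ctrl.get_obs()['torque'])
cv2.imwrite('pics/s1.png',cv2.resize(eyes.camera('side')[100:320,180:450],None,fx=2.5,fy=2.5,interpolation=2))"
```

```text
time_s: 2.6
eef_pos: [0.4982, -0.11, 0.0305]
eef_rot: [0.0, 0.988, -0.152, 0.001]
wrist_force: [-0.2, -0.4, -0.4]
opening: 1.003
grasp_force: 0.0
t 2.6 pos [ 0.4982 -0.11    0.0305] F [-0.2 -0.4 -0.4]
row [ 0.0152 -0.0006  0.0006] [ 0.    -0.002 -0.001]
[ 0.02097989 -0.06615109 -0.00514289]
```

View pics/s1.png

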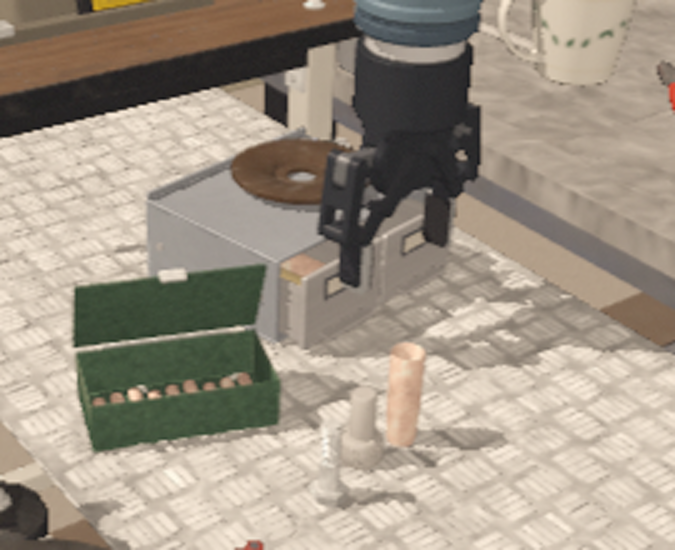

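Both drawers are moving together and the fingers sit on both plates (left finger at about (350,260)), with roughly 15 mm left to go. I'll push on in small steps.

In the tool's units: 0.012 m / 0.75 = 0.016, 0.006 m / 0.75 = 0.008.

```bash
echo '{"ticks": [[0.008, 0, 0, 0, 0, 0, 1], [0.016, 0, 0, 0, 0, 0, 1], [0.016, 0, 0, 0, 0, 0, 1]]}' | python3 jog.py; echo '{"ticks": [[0.0027, 0, 0, 0, 0, 0, 1], [0.0027, 0, 0, 0, 0, 0, 1]]}' | python3 jog.py; echo '{"ticks": [[0.0027, 0, 0, 0, 0, 0, 1], [0.0027, 0, 0, 0, 0, 0, 1]]}' | python3 jog.py
```

```text
time_s: 3.02
eef_pos: [0.5088, -0.1134, 0.0302]
eef_rot: [-0.0, 0.988, -0.153, 0.0]
wrist_force: [-1.0, 0.1, 0.1]
opening: 0.994
grasp_force: 0.3
time_s: 3.28
eef_pos: [0.5101, -0.1138, 0.0302]
eef_rot: [-0.0, 0.988, -0.152, -0.0]
wrist_force: [-1.5, 1.7, -0.5]
opening: 1.002
grasp_force: 1.4
time_s: 3.52
eef_pos: [0.512, -0.1144, 0.0302]
eef_rot: [-0.0, 0.988, -0.153, -0.0]
wrist_force: [-2.5, 1.8, -0.1]
opening: 1.001
grasp_force: 1.6
```

In the tool's units: 0.002 m / 0.75 = 0.0027.

```bash
echo '{"ticks": [[0.0027, 0, 0, 0, 0, 0, 1], [0.0027, 0, 0, 0, 0, 0, 1]]}' | python3 jog.py; echo '{"ticks": [[0.0027, 0, 0, 0, 0, 0, 1], [0.0027, 0, 0, 0, 0, 0, 1]]}' | python3 jog.py; echo '{"ticks": [[0.0027, 0, 0, 0, 0, 0, 1], [0.0027, 0, 0, 0, 0, 0, 1]]}' | python3 jog.py; python3 -c "
from h import *
print(ctrl.get_obs()['torque'])"
```

```text
time_s: 3.78
eef_pos: [0.5141, -0.1151, 0.0302]
eef_rot: [-0.0, 0.988, -0.153, 0.0]
wrist_force: [-2.3, 2.0, 0.3]
opening: 0.998
grasp_force: 1.5
time_s: 4.03
eef_pos: [0.5159, -0.1157, 0.0302]
eef_rot: [-0.0, 0.988, -0.153, -0.0]
wrist_force: [-4.1, 1.1, -0.7]
opening: 0.995
grasp_force: 1.8
time_s: 4.28
eef_pos: [0.516, -0.1157, 0.0301]
eef_rot: [-0.0, 0.988, -0.153, -0.002]
wrist_force: [-11.6, 3.2, 7.5]
opening: 0.999
grasp_force: 5.9
[ 0.06588358  1.781447   -0.5153013 ]
```

In the tool's units: 0.003 m / 0.75 = 0.004.

```bash
for i in 1; do echo '{"ticks": [[0.004, 0, 0, 0, 0, 0, 1], [0.004, 0, 0, 0, 0, 0, 1]]}' | python3 jog.py; done; python3 -c "
from h import *
print(ctrl.get_obs()['torque'])
cv2.imwrite('pics/t1.png',cv2.resize(eyes.camera('top')[130:310,190:420],None,fx=3,fy=3,interpolation=2))"
```

```text
time_s: 4.53
eef_pos: [0.5159, -0.1158, 0.0297]
eef_rot: [-0.001, 0.988, -0.153, -0.006]
wrist_force: [-22.4, 4.0, 17.2]
opening: 1.001
grasp_force: 11.5
[-0.09635323  3.4111476  -0.99485861]
```

The moment (−1 N·m) shows only the right finger is against its stop. I'll ease off and yaw the hand so the left finger leads.

In the tool's units: -0.007 m / 0.75 = -0.0093, -0.004 m / 0.75 = -0.0053, 0.03 rad / 3.1416 = 0.0095.

```bash
echo '{"ticks": [[-0.0093, 0, 0, 0, 0, 0, 1], [-0.0093, 0, 0, 0, 0, 0.0095, 1], [-0.0093, 0, 0, 0, 0, 0.0191, 1], [-0.0053, 0, 0, 0, 0, 0.0191, 1], [-0.0053, 0, 0, 0, 0, 0.0191, 1]]}' | python3 jog.py; python3 -c "
from h import *
print(ctrl.get_obs()['torque'])"; echo '{"ticks": [[0.0027, 0, 0, 0, 0, 0, 1], [0.0027, 0, 0, 0, 0, 0, 1]]}' | python3 jog.py;python3 -c "
from h import *
print(ctrl.get_obs()['torque'])"
```

```text
time_s: 5.2
eef_pos: [0.5141, -0.1144, 0.0296]
eef_rot: [-0.001, 0.983, -0.182, -0.004]
wrist_force: [-12.6, 5.6, 9.4]
opening: 1.0
grasp_force: 6.6
[1.01332131 1.54615509 0.65807683]
time_s: 5.45
eef_pos: [0.5142, -0.1143, 0.0294]
eef_rot: [-0.001, 0.983, -0.181, -0.006]
wrist_force: [-19.2, 6.8, 15.2]
opening: 0.999
grasp_force: 10.2
[1.56090032 2.42689219 0.8591795 ]
```

Now the left stop takes the load (+0.86 N·m, 20 N), so both drawers are home. I'll back off, rise and check.

In the tool's units: -0.18 m / 0.75 = -0.24, -0.12 m / 0.75 = -0.16.

```bash
echo '{"ticks": [[-0.04, 0, 0, 0, 0, 0, 1], [-0.08, 0, 0, 0, 0, 0, 1], [-0.08, 0, -0.08, 0, 0, 0, 1], [-0.08, 0, -0.16, 0, 0, 0, 0], [-0.08, 0, -0.24, 0, 0, 0, 0], [-0.08, 0, -0.24, 0, 0, 0, 0]]}' | python3 jog.py
python3 -c "
from h import *
to(place(TN,[.06,0,.21])[0],TN[2])
a=cv2.resize(eyes.camera('side')[150:290,190:330],None,fx=2.8,fy=2.8,interpolation=2);b=cv2.resize(eyes.camera('top')[150:290,190:330],None,fx=2.8,fy=2.8,interpolation=2)
cv2.imwrite('pics/c2.png',np.hstack([a,b]))"
```

```text
time_s: 6.2
eef_pos: [0.4668, -0.0971, 0.2165]
eef_rot: [0.002, 0.983, -0.183, 0.006]
wrist_force: [0.3, 0.2, -0.0]
opening: 0.378
grasp_force: 0.0
t 6.2 pos [ 0.4668 -0.0971  0.2165] F [ 0.3  0.2 -0. ]
row [ 0.1034 -0.157   0.0077] [-0.002 -0.013  0.5  ]
```

View pics/c2.png

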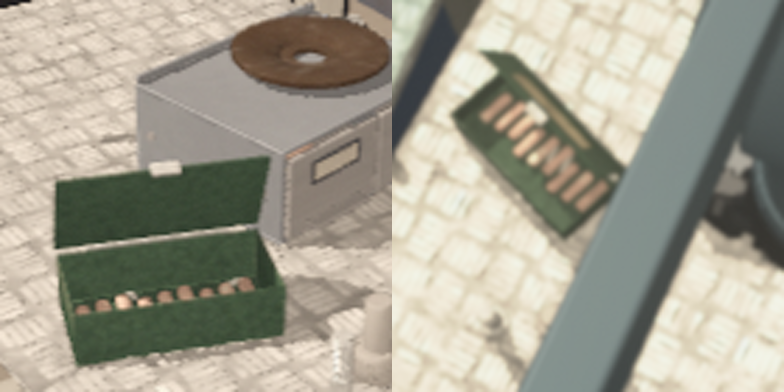

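The tin is untouched and the left drawer looks shut; the arm hides the right one. Before approaching I'll check the lid angle against model overlays.

```bash
python3 - <<'E'
from h import *
out=[]
for n in("side","top"):
    im=cv2.imread(f"pics/{n}0.png"); o=(195,195) if n=="side" else (195,150)
    c=cv2.resize(im[o[1]:o[1]+110,o[0]:o[0]+110],None,fx=3.6,fy=3.6,interpolation=2)
    L=[[(-.031,.059,.034),(-.031,-.059,.034),(.031,-.059,.034),(.031,.059,.034)]]
    for a in(1.165,1.5): ex,ez=.033-.065*np.cos(a),.035+.065*np.sin(a); L.append([(.033,.06,.035),(ex,.06,ez),(ex,-.06,ez),(.033,-.06,.035)])
    for l,col in zip(L,((255,0,255),(0,0,255),(255,200,0))): cv2.polylines(c,[np.int32((proj(n,place(TN,l))-o+.5)*3.6)],True,col,1,cv2.LINE_AA)
    out.append(c)
cv2.imwrite("pics/ov.png",np.hstack(out))
E
```

```text
(no output)
```

View pics/ov.png

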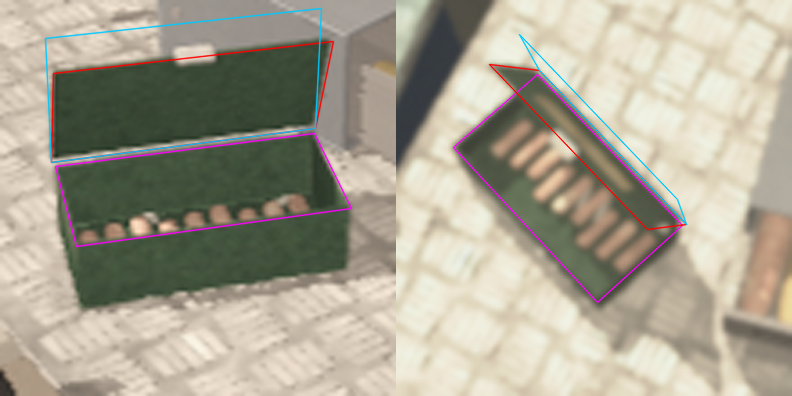

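The side view matches a lid angle of about 1.17 rad (red outline), and the top view agrees at the left lid corner. I'll come down behind the lid with closed fingers.

In the tool's units: -0.157 m / 0.75 = -0.2093, 0.103 m / 0.75 = 0.1373, 0.5 rad / 3.1416 = 0.1592.

```bash
echo '{"ticks": [[0.04, -0.0667, 0, 0, 0, 0.0541, 0], [0.08, -0.1333, 0, 0, 0, 0.1082, 0], [0.12, -0.1867, 0, 0, 0, 0.1592, 0], [0.1373, -0.2093, 0, 0, 0, 0.1592, 0], [0.1373, -0.2093, 0, 0, 0, 0.1592, 0]]}' | python3 jog.py
python3 -c "
from h import *
to(place(TN,[.06,0,.0875])[0],TN[2])"
```

```text
time_s: 6.92
eef_pos: [0.6149, 0.0155, 0.2074]
eef_rot: [0.0, 0.908, -0.419, -0.002]
wrist_force: [0.1, -0.2, 0.4]
opening: 0.001
grasp_force: 0.0
t 6.92 pos [0.6149 0.0155 0.2074] F [ 0.1 -0.2  0.4]
row [ 0.006  -0.002   0.1199] [0.002 0.003 0.002]
```

In the tool's units: 0.12 m / 0.75 = 0.16, 0.11 m / 0.75 = 0.1467.

```bash
echo '{"ticks": [[0.008, -0.0027, 0.08, 0, 0, 0, 0], [0.008, -0.0027, 0.1467, 0, 0, 0, 0], [0.008, -0.0027, 0.16, 0, 0, 0, 0], [-0.0133, -0.0027, 0.16, 0, 0, 0, 0], [-0.032, -0.0027, 0.16, 0, 0, 0, 0], [-0.032, -0.0027, 0.16, 0, 0, 0, 0]]}' | python3 jog.py
python3 -c "
from h import *
to(place(TN,[.0233,0,.0875])[0],TN[2])
cv2.imwrite('pics/s3.png',cv2.resize(eyes.camera('side')[180:290,190:330],None,fx=4,fy=4,interpolation=2))"
```

```text
time_s: 7.68
eef_pos: [0.6013, 0.0353, 0.0924]
eef_rot: [-0.0, 0.908, -0.419, 0.001]
wrist_force: [0.6, 0.9, 0.1]
opening: 0.0
grasp_force: 0.0
t 7.67 pos [0.6013 0.0353 0.0924] F [0.6 0.9 0.1]
row [-0.0072  0.0008  0.0049] [-0.002 -0.002  0.003]
```

View pics/s3.png

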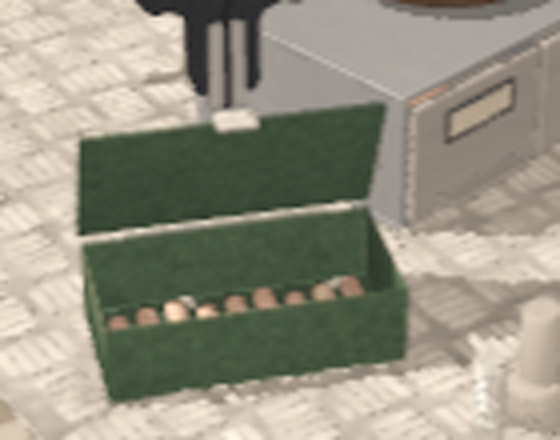

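The closed fingers are behind the lid's middle, by the clasp at (235,120), and nothing has been disturbed. Now I'll sweep along the lid's arc.

In the tool's units: -0.036 m / 0.75 = -0.048, -0.03 m / 0.75 = -0.04.

```bash
echo '{"ticks": [[0, 0, 0.0053, 0, 0, 0, 0], [-0.0107, 0, 0.008, 0, 0, 0, 0], [-0.0213, 0, 0.012, 0, 0, 0, 0], [-0.028, 0, 0.016, 0, 0, 0, 0], [-0.0333, 0, 0.02, 0, 0, 0, 0], [-0.04, 0, 0.0253, 0, 0, 0, 0], [-0.0453, 0, 0.032, 0, 0, 0, 0], [-0.048, 0, 0.04, 0, 0, 0, 0], [-0.048, 0, 0.04, 0, 0, 0, 0]]}' | python3 jog.py
python3 -c "
from h import *
to(place(TN,[-.011,0,.037])[0],TN[2])
cv2.imwrite('pics/s4.png',cv2.resize(eyes.camera('side')[180:290,190:330],None,fx=4,fy=4,interpolation=2))"
```

```text
time_s: 8.85
eef_pos: [0.577, 0.0618, 0.0595]
eef_rot: [0.0, 0.908, -0.42, -0.001]
wrist_force: [-0.6, -0.0, 0.3]
opening: 0.002
grasp_force: 0.0
t 8.85 pos [0.577  0.0618 0.0595] F [-0.6 -0.   0.3]
row [-0.0055 -0.0006  0.0225] [0.001 0.001 0.001]
```

View pics/s4.png

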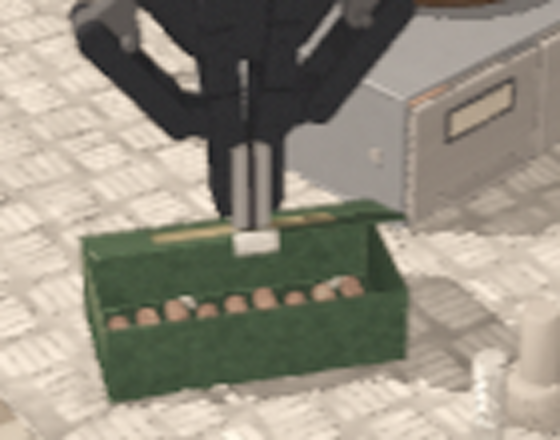

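The lid is at about 0.4 rad and following the fingers, and the tin hasn't moved (its front bottom corner is still at (115,400)). Next, the final press down.

In the tool's units: 0.019 m / 0.75 = 0.0253, 0.016 m / 0.75 = 0.0213.

```bash
echo '{"ticks": [[-0.0027, 0, 0.008, 0, 0, 0, 0], [-0.0053, 0, 0.0147, 0, 0, 0, 0], [-0.0067, 0, 0.0213, 0, 0, 0, 0], [-0.008, 0, 0.0253, 0, 0, 0, 0], [-0.008, 0, 0.0253, 0, 0, 0, 0]]}' | python3 jog.py;  echo '{"ticks": [[0, 0, 0.004, 0, 0, 0, 0], [0, 0, 0.004, 0, 0, 0, 0]]}' | python3 jog.py; echo '{"ticks": [[0, 0, 0.0027, 0, 0, 0, 0], [0, 0, 0.0027, 0, 0, 0, 0]]}' | python3 jog.py
```

```text
time_s: 9.52
eef_pos: [0.5734, 0.0662, 0.0408]
eef_rot: [0.0, 0.908, -0.42, -0.0]
wrist_force: [-0.0, 0.5, -0.5]
opening: -0.003
grasp_force: 0.0
time_s: 9.78
eef_pos: [0.5737, 0.0661, 0.0381]
eef_rot: [0.0, 0.908, -0.42, -0.0]
wrist_force: [0.2, 0.1, -0.0]
opening: -0.003
grasp_force: 0.0
time_s: 10.02
eef_pos: [0.574, 0.066, 0.0367]
eef_rot: [-0.0, 0.908, -0.42, 0.0]
wrist_force: [-1.7, -0.1, 4.4]
opening: 0.0
grasp_force: 2.2
```

In the tool's units: 0.003 m / 0.75 = 0.004.

```bash
echo '{"ticks": [[0, 0, 0.004, 0, 0, 0, 0], [0, 0, 0.004, 0, 0, 0, 0]]}' | python3 jog.py; echo '{"ticks": [[0, 0, -0.0667, 0, 0, 0, 0], [0, 0, -0.1467, 0, 0, 0, 0], [0, 0, -0.2267, 0, 0, 0, 0], [0, 0.08, -0.2267, 0, 0, 0, 0], [0, 0.16, -0.2267, 0, 0, 0, 0], [-0.08, 0.2267, -0.2267, 0, 0, 0, 0], [-0.16, 0.2267, -0.2267, 0, 0, 0, 0], [-0.2133, 0.2667, -0.2267, 0, 0, 0, 0], [-0.2133, 0.2667, -0.2267, 0, 0, 0, 0]]}' | python3 jog.py
python3 - <<'E'
from h import *
from scipy.optimize import least_squares as ls
s=eyes.camera("side");t=eyes.camera("top"); cv2.imwrite("pics/sf.png",s);cv2.imwrite("pics/tf.png",t)
out=[]
for n,im,o in(("side",s,(200,160)),("top",t,(210,150))):
    out.append(cv2.resize(im[o[1]:o[1]+150,o[0]:o[0]+(180 if n=="side" else 200)],None,fx=2,fy=3,interpolation=2) if 0 else cv2.resize(im[o[1]:o[1]+160,o[0]:o[0]+175],None,fx=2.2,fy=2.2,interpolation=2))
cv2.imwrite("pics/f.png",np.hstack(out))
E
```

```text
time_s: 10.28
eef_pos: [0.5742, 0.0661, 0.0364]
eef_rot: [0.0, 0.908, -0.419, 0.0]
wrist_force: [-12.5, 0.6, 26.6]
opening: 0.0
grasp_force: 13.6
time_s: 11.4
eef_pos: [0.315, 0.0596, 0.2029]
eef_rot: [-0.0, 0.908, -0.419, 0.001]
wrist_force: [0.5, -0.8, 1.0]
opening: -0.004
grasp_force: 0.0
```

View pics/f.png

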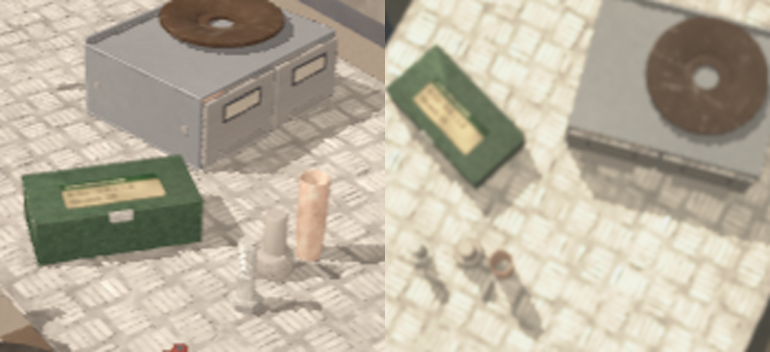

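The lid lies flat and both drawer fronts are flush and in line, each pushed against its stop with about 20 N. The tin, nozzle, pin and bolt are where they stood, and the arm is clear, so I'm handing in.

```bash
python3 -c "
from bench import ctrl, eyes
print(ctrl.hand_in())"
```

```text
the job is handed in; nothing more can be done
None
```

The job is handed in at about 11.5 s: both drawers are pushed home and the tin lid is shut, and in the last pictures the tin, nozzle, pin and bolt stand where they were; `hand_in()` returned no verdict.

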